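Clip the sprung cap into the coffee grinder

TASK

Close the coffee grinder with its cap: pinch the cap's two tabs together, feel its two keys into the notches in the grinder's steel rim, press it down against the rubber seal and let the tabs spring out under the rim so that the cap stays locked, level and down. Press gently, never force it, and leave the other things on the worktop where they are.

Things in the scene. Friction and masses are not known exactly. Their poses are not given: they have to be found in the camera images.
- grinder: White round coffee grinder, 112 mm across the foot, 110 mm high, held fast to the worktop by a suction foot. Origin: centre of its underside, z up; black outlet and push switch on its -x side. Its open mouth is on top, rimmed by a notched steel ring; under the ring the hollow widens to 86 mm diameter and is 28 mm deep.
- mouth (a point): Centre of the grinder's mouth, level with the steel ring's top, 110 mm above the worktop; axes as the grinder's. The ring is 92 mm outside diameter, 8 mm thick (top to underside), with an opening of 68 mm diameter. Two notches on facing sides, each 10 mm wide, run down right through the ring and widen the opening to 79 mm there.
- notch_zero (a point): Where the notch on the grinder's +x side would be with the ring at zero: on the ring's top, 37 mm from the axis; the other half a turn round. The ring is the grind setting: very stiff, it does not turn in this job, but was left 0.1 to 0.9 rad counterclockwise (seen from above) of zero, differently each time. This angle is not measured (this point does not turn with the ring): feel for it.
- seal_top (a point): Centre of the top of the black rubber seal ring on the grinder's rim, as found: 81 to 89 mm diameter, 3 mm above the steel. It is sprung: 3 N starts it moving, 9 N brings it flush; then the steel is hard.
- cap: Grey cap, about 0.11 kg, standing on its plug on the worktop. Origin: centre of the plug's underside, z up. Plug 65 mm diameter, its lowest 7 mm tapered to 55 mm. Two black upright tabs on top at +y and -y, each 26 mm wide (along x), 6 mm thick, from z = 25 to 52 mm; outer faces 52 mm apart, 42 mm when pinched. Each tab moves a tongue (see tongue_a), the keys are on +x and -x (see key).
- key (a point): Underside of the cap's key on +x, 35 mm from the axis, at z = 8 mm; the same on -x. Keys are 7.5 mm wide, reach 37.8 mm from the axis and run up to the flange. They pass the steel ring only in its notches (either way round); elsewhere they land on it with the cap's origin 8 mm below the ring's top.
- flange (a point): Centre of the cap's flange top, z = 24 mm. Flange 87 mm diameter, 4 mm thick; seated on the steel ring it puts the cap's origin 20 mm below the ring's top. Round the tabs it is free for the fingertips: rest them on it to hold the cap down against the seal while the tabs are let go; held by the tabs alone the cap may jump up.
- tongue_a (a point): Middle of the +y tongue's root in the plug, 32.5 mm from the axis, z = 8.5 mm; another at -y. 14 mm wide, z = 6 to 11 mm, tip 37.5 mm from the axis, drawn back to 32.5 mm when pinched; unpinched it does not pass the ring. It can come out under the ring only while the flange is under 1 mm above the steel; let go, the seal then lifts the cap about 1 mm till the tongues catch: locked.
- tab_a (a joint): Inward travel of the cap's +y tab, m: 0 = sprung out, 0.005 = pinched to its stop. Spring 3 N when out, 6 N at the stop.
- tab_b (a joint): Inward travel of the cap's -y tab, same values.
- spice_jar: Bystander: spice jar with black lid, 41 mm diameter, 105 mm tall; origin at centre of underside.
- salt_shaker: Bystander: salt shaker, 44 mm diameter, 90 mm tall; origin at centre of underside.
- teaspoon: Bystander: steel teaspoon lying flat, 138 x 28 x 12 mm, along its own x; origin at centre of underside.
- tea_light: Bystander: tea light, 38 mm diameter, 16 mm high; origin at centre of underside.
Not all that is in view belongs to the job. What is shaped like the cap but blue is not meant.

How it is judged:
On the way, in this order (a step that is already met when the one before it is completed fails the run):
1. the cap is lifted with both tabs pinched (value of joint each of tab_a, tab_b above 0.003 m and height (world z) of cap above 0.05 m), for 0.2 s.
2. the cap is pressed down onto the rim, its keys in the notches, with both tabs still pinched (value of joint each of tab_a, tab_b above 0.003 m and z of cap in the frame of grinder below 0.0915 m and horizontal distance between cap and mouth below 0.004 m), for 0.1 s.
At the end, for the whole second after the job is handed in: The cap sits locked in the grinder's mouth: both tabs sprung out (within 1.5 mm of fully out), cap's underside centre 87 to 92.5 mm above the grinder's underside (flange within 2.5 mm of the rim), centred within 4 mm, level within 0.05 rad, at rest and let go (value of joint each of tab_a, tab_b below 0.0015 m and z of cap in the frame of grinder between 0.087 and 0.0925 m and horizontal distance between cap and mouth below 0.004 m and angle between cap's own z axis and vertical below 0.05 rad and linear speed of cap below 0.01 m/s); the robot touches nothing.
It fails at once if the cap is forced: more than 40 N between cap and grinder (contact force between cap and grinder above 40 N).
It fails at once if the gripper or arm strikes the grinder itself with more than 15 N (contact force between the arm and grinder above 15 N).
It fails at once if another thing on the worktop is moved more than 30 mm (distance of any of spice_jar, salt_shaker, teaspoon, tea_light from where it was at the start of the episode above 0.03 m).
It also fails if it takes over 64 s, if anything falls off the work surface, if the arm or the gripper's body presses on something with over 40 N, if the wrist force passes 120 N, or if a joint passes its speed limit or range.

ROBOT

A 7-joint arm with a two-finger parallel gripper is mounted at the origin on a cart in front of the work surface, level with it; the furniture and walls round the work are solid. World frame = base frame: x ahead of the robot, y to its left, z up, the work surface at z = 0. Lengths are in m, angles in rad, forces in N, time in s.
With the tool pointing down it reaches from about 0.35 to 0.9 m from the base axis. Payload 8.1 kg.
Tool frame: the origin (TCP) lies midway between the tips of the shut fingers; the grasp point (between the pads) lies 19 mm behind it; z points along the fingers, y is the line along which they close (so a half turn about z gives the same grasp; the last joint's range is limited). The gripper opens to 92 mm and grips with 3 to 60 N. Pads are 19 mm wide; open, the fingers measure 130 mm over their backs; the gripper's body (75 mm by 190 mm) begins 47 mm behind the grasp point.
Start: joints at [-1.404, 0.434, 0.025, 1.573, -0.012, 1.134, -0.075], TCP at [0.167, 0.602, 0.227] pointing down, gripper open.
Joint ranges: [-2.62, 2.62], [-0.44, 2.09], [-1.27, 1.32], [0.08, 2.57], [-1.32, 4.46], [0.12, 2], [-2.74, 2.74]. Speed limits (rad/s): [2.22, 2.22, 3.01, 3.01, 3.14, 3.14, 3.14].

INTERFACE

Orientations are given as a unit quaternion [w, x, y, z].
In Python, from station import telemetry, cams, job_done gives the robot as it stands.
- The arm moves only by the tool drive_tool, never from a script. Its argument "commands" is a list of rows, each an object of numbers: "dx", "dy", "dz": the shift along the world's x, y, z in mm; "twist": the turn about the world's z in degrees; "fingers": the opening, from 0 (shut) to 1 (fully open). In form: [{"dx": .., "dy": .., "dz": .., "twist": .., "fingers": ..}, ...]. A call has exactly 5 rows; each row is the pose to reach, as a shift and turn from the pose commanded when the call began; what a row does not reach only later rows make up. A row lasts 1/10 s, in which the tool goes at most 50 mm and 8.59 degrees, less where a joint would pass 70% of its speed; a pose out of reach is approached as far as the arm can. A call with a gripper value outside its range is refused whole. The fingers move at their own pace and stop on an object; "squeeze" is the grip in N (left out, the last holds). Time passes only in rows, so rows that repeat a pose let the fingers close, or fill a call up. It gives the time, the measured TCP pose, the force, the opening and the grip force at its end, in the units of the state.
- telemetry.state(): the state, without advancing time (a new reading comes with each control period).
- cams.capture(name): name is "side" or "top"; returns the picture (420x560x3 uint8, red, green, blue); there is no depth.
- cams.camera_info(name): a dict with "fx", "fy", "cx", "cy" (pixels), "D" ([k1, k2, p1, p2, k3] as OpenCV has them; the pictures are not rectified), "xyz" and "rotation" of the camera in the world. Camera axes: x right, y down, z forward; pixel columns grow to the right and rows downward; lengths in m; the calibration is good to about 2 mm. A picture is of the moment at which its call begins. camera_info takes no time and is no camera call.
- job_done(): hands the job in; it is judged then, once.
The state is a dict: "clock": time; "joint_positions": joint angles; "joint_velocities": joint speeds; "joint_torque": joint torques, N m; "ee_pos": TCP position; "ee_rot": TCP orientation; "contact_force": force on the tool from outside, world axes, zero at the start; "torque": the same for the moment, N m; "finger_gap": finger opening in m; "grip_force": force on a finger pad.
Only numpy, scipy, OpenCV 4.12 (cv2) and the standard library are available. Lean on these libraries where they do the work, as an engineer would, in place of code of your own. Each camera call takes 0.05 s, during which the arm holds its last target. There are 200 camera calls.

## Working session

There is one attempt and no reset: what is moved stays moved. The work goes in short steps, Python scripts to look and compute and a tool call to move; the robot and the scene stay as the last step left them, time stands still between calls to the robot, and variables do not carry over. Pictures are saved under pics/ and viewed, at most 10 in all, crops included, and the job is handed in when it is done.

Besides the shell and the picture viewer there is one more tool, called as name([rows], argument=value, ...), one row to a line, values as JSON. drive_tool: Moves the arm, as the interface text tells. Its arguments: {"type":"object","properties":{"commands":{"type":"array","items":{"type":"object","properties":{"dx":{"type":"number"},"dy":{"type":"number"},"dz":{"type":"number"},"twist":{"type":"number"},"fingers":{"type":"number"}}}},"squeeze":{"type":"number"}},"required":["commands"]}

```bash
mkdir -p pics; cat > h.py <<'E'
import numpy as np, cv2
from station import telemetry, cams, job_done
def shot(n,f):
    im=np.array(cams.capture(n)); cv2.imwrite('pics/'+f,im[:,:,::-1]); return im
def ray(n,uv,z):
    c=cams.camera_info(n); K=np.array([[c['fx'],0,c['cx']],[0,c['fy'],c['cy']],[0,0,1.]])
    p=cv2.undistortPoints(np.array(uv,float).reshape(-1,1,2),K,np.array(c['D'],float)).reshape(-1,2)
    R=np.array(c['rotation'],float)
    if R.size==4: 
        from scipy.spatial.transform import Rotation as S
        R=S.from_quat(np.roll(R,-1)).as_matrix()
    o=np.array(c['xyz']); d=np.c_[p,np.ones(len(p))]@R.T
    return o+d*((z-o[2])/d[:,2])[:,None]
E
python3 - <<'E'
from h import *
print(telemetry.state())
for n in('top','side'): print(cams.camera_info(n))
a=shot('top','t1.png');b=shot('side','s1.png')
E
```

```text
{'clock': 0.0, 'joint_positions': array([-1.40362125,  0.43521405,  0.02494575,  1.5741028 , -0.01161582,
        1.13399237, -0.07507282]), 'joint_velocities': array([-0.00151513, -0.0003689 ,  0.00125276,  0.00244618, -0.00044664,
        0.00087226,  0.00287937]), 'joint_torque': array([-6.19582206e-04, -6.67852378e+01,  9.84436311e-01, -3.14458394e+01,
       -6.06432371e-02,  4.25976701e-02,  1.54101986e-04]), 'ee_pos': array([0.16646958, 0.60188835, 0.22594799]), 'ee_rot': array([-4.75196632e-05,  1.34491067e-01,  9.90914494e-01, -7.84407375e-04]), 'contact_force': array([ 1.05977932, -0.25402264, -0.189749  ]), 'torque': array([-0.05825554,  0.01740193, -0.00142894]), 'grip_force': 0.0, 'finger_gap': 0.09192217586253679}
{'fx': 503.39404746077605, 'fy': 503.39404746077605, 'cx': 279.37664626809925, 'cy': 206.8148432012648, 'D': array([-0.10678131,  0.        ,  0.        ,  0.        ,  0.        ]), 'xyz': array([ 0.33831261, -0.05791355,  1.10078387]), 'rotation': array([-0.0784489 ,  0.7138355 , -0.69196473,  0.07395585])}
{'fx': 498.48208126871265, 'fy': 498.48208126871265, 'cx': 281.14642868128476, 'cy': 205.66850048162246, 'D': array([-0.10375389,  0.        ,  0.        ,  0.        ,  0.        ]), 'xyz': array([0.33727807, 0.81589129, 0.7874035 ]), 'rotation': array([ 0.04667891, -0.11746681,  0.88787081, -0.44238902])}
```

View pics/t1.png

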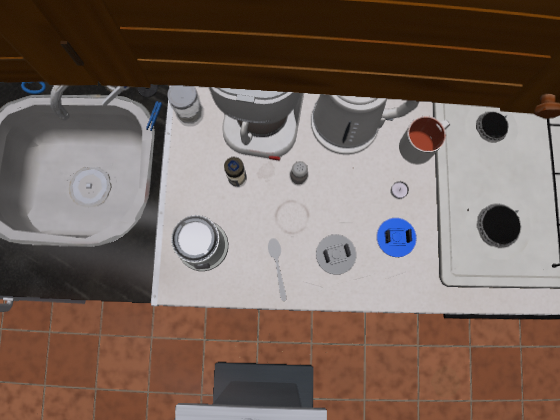

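View pics/s1.png

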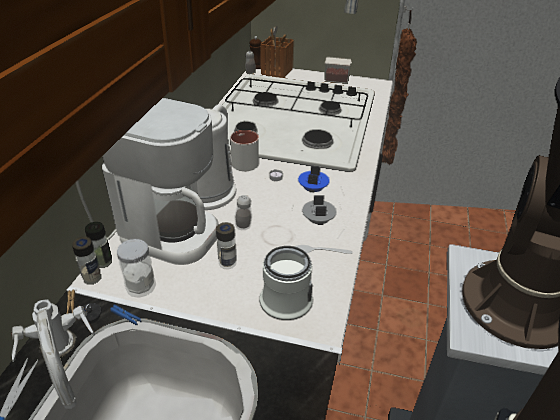

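The top view shows the grinder at about (198,240), the grey cap at (336,254), the blue decoy at (397,237), the spoon at (278,268), the salt shaker at (299,172), the spice jar at (235,171) and the tea light at (400,190). In the side view the grinder mouth is at (288,262) and the cap at (319,210).

```bash
python3 - <<'E'
from h import *
a=cv2.imread('pics/t1.png');b=cv2.imread('pics/s1.png')
def cr(im,u,v,r,s): return cv2.resize(im[v-r:v+r,u-r:u+r],(s,s),interpolation=cv2.INTER_CUBIC)
g=lambda *x:cr(*x)
cv2.imwrite('pics/c1.png',np.vstack([np.hstack([g(a,200,240,35,300),g(a,336,254,28,300)]),np.hstack([g(b,288,270,35,300),g(b,319,208,22,300)])]))
R=lambda n,uv,z: print(n,uv,z,ray(n,[uv],z)[0].round(4))
R('top',(336,254),.024);R('side',(319,212),.024);R('side',(288,262),.11);R('top',(197,239),.11);R('top',(278,268),.01)
# cap mask
for n,im,c,r in(('top',a,(336,254),26),('side',b,(319,210),22)):
    gr=cv2.cvtColor(im,cv2.COLOR_BGR2GRAY); print(n,gr[c[1],c[0]-r:c[0]+r])
gr=cv2.cvtColor(a,cv2.COLOR_BGR2GRAY);print(gr[240,165:235]);
gr=cv2.cvtColor(b,cv2.COLOR_BGR2GRAY);print(gr[262,258:318])
E
```

```text
top (336, 254) 0.024 [ 0.4743 -0.1722  0.024 ]
side (319, 212) 0.024 [ 0.4757 -0.1636  0.024 ]
side (288, 262) 0.11 [0.4881 0.1207 0.11  ]
top (197, 239) 0.11 [0.4848 0.114  0.11  ]
top (278, 268) 0.01 [ 0.4419 -0.0484  0.01  ]
top [192 192 191 191 192 186 146 151 151 149 150 150 147 125  35  44  54  66
 115 149 149 146 141 151 149 148 148 147 146 145 147 147 147 147 147 129
  62  29  40  52  79 129 145 145 144 149 170 192 192 192 192 192]
side [211 212 215 216 201 141 131 132 134 133 134 134 134 135 124 114 127 119
 116  32  41  42  44  43  43  41  41  40  41  64 109 137 134 133 133 134
 132 130 137 188 219 212 210 210]
[189 189 190 190 190 190 175 116  38  85 128 140 107 181 216 216 216 216
 216 216 216 216 215 216 216 216 216 216 216 216 216 216 216 215 216 216
 215 216 215 216 216 215 216 216 216 216 167 142 141  73  44  57  97 215
  82  72  73  80  83 113 159 160  88 193 193 193 192 193 195 194]
[214 214 214 214 207 158  70  77  50 121 168 157 123  80  79  71 115 205
 243 238 235 234 231 231 230 229 229 228 228 229 229 229 230 230 231 233
 234 237 235 217 167  95  94 102 107 103 100 135 164 139  65  35 127 210
 221 218 214 212 212 212]
```

View pics/c1.png

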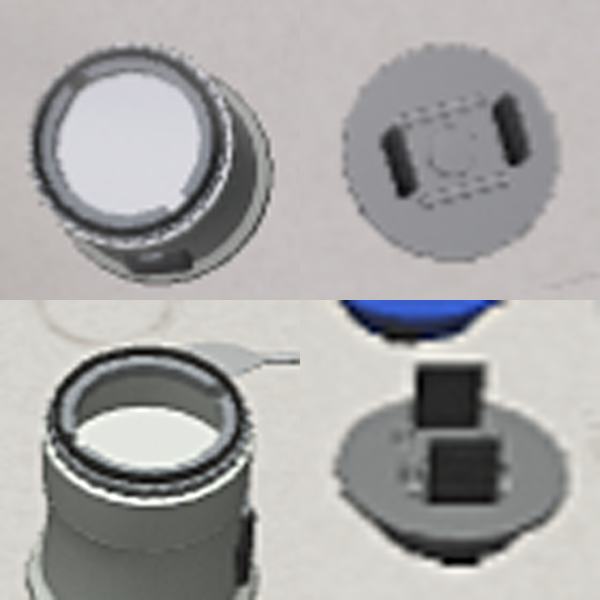

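The enlarged crops show the tabs at about (400,162) and (512,130) in the top crop. The steel ring has breaks at its upper left, about (80,75), and lower right, about (180,205); those are probably the notches. Next I'll measure centres and angles.

```bash
cat >> h.py <<'E'
from scipy.optimize import least_squares
def circ(P):
    f=lambda q:np.hypot(P[:,0]-q[0],P[:,1]-q[1])-q[2]
    return least_squares(f,[*P[:,:2].mean(0),.04],loss='soft_l1',f_scale=.001).x
def proj(n,P):
    c=cams.camera_info(n); K=np.array([[c['fx'],0,c['cx']],[0,c['fy'],c['cy']],[0,0,1.]])
    from scipy.spatial.transform import Rotation as S
    R=S.from_quat(np.roll(c['rotation'],-1)).as_matrix()
    r=cv2.Rodrigues(R.T)[0]
    return cv2.projectPoints(np.array(P,float),r,-R.T@c['xyz'],K,np.array(c['D'],float))[0].reshape(-1,2)
def bigc(m,c):
    k,l=cv2.connectedComponents(m.astype(np.uint8)); return (l==l[c[1],c[0]]).astype(np.uint8)
E
python3 - <<'E'
from h import *
G={n:cv2.imread(f'pics/{n[0]}1.png') for n in('top','side')}
g={n:cv2.cvtColor(G[n],cv2.COLOR_BGR2GRAY) for n in G}
# cap flange, top view
m=bigc(g['top']<172,(336,250))
c=max(cv2.findContours(m,cv2.RETR_EXTERNAL,cv2.CHAIN_APPROX_NONE)[0],key=len).reshape(-1,2)
print('flange top',circ(ray('top',c,.023)).round(4))
for n,b,z in(('top',(316,236,356,272),.045),('side',(305,190,335,222),.045)):
    s=np.zeros_like(g[n]);s[b[1]:b[3],b[0]:b[2]]=(g[n]<80)[b[1]:b[3],b[0]:b[2]]
    k,l,st,ce=cv2.connectedComponentsWithStats(s)
    i=[j for j in range(1,k) if st[j,4]>12]; P=ray(n,ce[i],z); print(n,st[i,4],ce[i].round(1),P.round(4))
    if len(P)==2: d=P[1]-P[0];print(' len',np.hypot(*d[:2]),'ang',np.degrees(np.arctan2(d[1],d[0]))%180,'mid',P.mean(0).round(4))
# grinder mouth: bright floor opening edge (ring top, r=34)
for n,c0 in(('top',(197,239)),('side',(288,268))):
    for (r,z) in((.0425,.113),):
        # dark seal pixels -> plane
        v,u=np.nonzero(g[n]<75); P=ray(n,np.c_[u,v],z)
        q=np.array([.486,.117])
        for _ in range(15):
            k=abs(np.hypot(*(P[:,:2]-q).T)-r)<.005; q=circ(P[k])[:2] if k.sum()>20 else q
        print(n,'seal',k.sum(),circ(P[k]).round(4))
        a=np.radians(np.arange(0,360,6))
        for rr,zz in((.037,.11),):
            uv=proj(n,np.c_[q[0]+rr*np.cos(a),q[1]+rr*np.sin(a),0*a+zz]).astype(np.float32)
            print(cv2.remap(g[n],uv[:,0],uv[:,1],cv2.INTER_LINEAR).ravel())
# outlet dark blob
v,u=np.nonzero(g['top'][255:275,170:225]<70);print('outlet px',u.mean()+170,v.mean()+255,ray('top',[(u.mean()+170,v.mean()+255)],.04))
E
```

```text
flange top [ 0.4745 -0.1718  0.0431]
top [52 45] [[346.8 250.1]
 [325.9 256.1]] [[ 0.4806 -0.1927  0.045 ]
 [ 0.4665 -0.1487  0.045 ]]
 len 0.04618997917278236 ang 107.68642140092089 mid [ 0.4736 -0.1707  0.045 ]
side [ 23  85 100  26] [[313.3 190.4]
 [318.2 199.9]
 [320.5 210.6]
 [317.3 220.5]] [[ 0.5034 -0.2218  0.045 ]
 [ 0.4833 -0.1848  0.045 ]
 [ 0.4694 -0.1431  0.045 ]
 [ 0.4694 -0.1032  0.045 ]]
top seal 139 [0.4869 0.1194 0.0423]
[146 146 147 144 148 142 110  97 105 137 140 141 138 131 136 138 141 136
 139 139 139 140 141 143 140 143 143 140 143 142 142 142 142 143 143 137
 203 216 182 136 142 141 141 136 141 143 143 144 144 147 148 147 148 147
 147 148 148 146 146 146]
side seal 232 [0.4899 0.1215 0.0422]
[161 158 164 167 167 122  80 157 124 106  88  74  67  52  66  45  61  57
  68  63  49  63  68 101  95 104 127 140 148 164 156 163 163 160 158 167
 134  83  78 129 143 146 143 133 141 141 130 134 136 133 129 143 135 138
 143 159 162 151 159 161]
outlet px 199.3804347826087 262.39130434782606 [[0.44535748 0.11795204 0.04      ]]
```

The notch axis is near 43° in both views and the key axis is near 18°. The mouth is at about (0.488, 0.120) and the cap at about (0.475, −0.171). Both radii match the sizes given, so I'm moving.

drive_tool([
  {"dx": 26,"dy": -40,"dz": 0,"twist": 7,"fingers": 0.7},
  {"dx": 52,"dy": -80,"dz": 0,"twist": 14,"fingers": 0.7},
  {"dx": 78,"dy": -120,"dz": 0,"twist": 21,"fingers": 0.7},
  {"dx": 104,"dy": -160,"dz": 0,"twist": 28,"fingers": 0.7},
  {"dx": 130,"dy": -200,"dz": 0,"twist": 33,"fingers": 0.7},
], squeeze=15)

```text
clock: 0.6
ee_pos: [0.2973, 0.4004, 0.2265]
ee_rot: [-0.0, -0.155, 0.988, -0.0]
contact_force: [0.5, 1.2, -0.1]
finger_gap: 0.0643
grip_force: 0.0
```

drive_tool([
  {"dx": 20,"dy": -45,"dz": 0,"twist": 0,"fingers": 0.7},
  {"dx": 40,"dy": -90,"dz": 0,"twist": 0,"fingers": 0.7},
  {"dx": 60,"dy": -135,"dz": 0,"twist": 0,"fingers": 0.7},
  {"dx": 80,"dy": -180,"dz": 0,"twist": 0,"fingers": 0.7},
  {"dx": 100,"dy": -225,"dz": 0,"twist": 0,"fingers": 0.7},
])

```text
clock: 1.1
ee_pos: [0.3969, 0.1754, 0.2268]
ee_rot: [0.0, -0.152, 0.988, 0.0]
contact_force: [1.7, 1.0, 0.0]
finger_gap: 0.0642
grip_force: 0.0
```

drive_tool([
  {"dx": 15,"dy": -45,"dz": 0,"twist": 0,"fingers": 0.7},
  {"dx": 30,"dy": -90,"dz": 0,"twist": 0,"fingers": 0.7},
  {"dx": 45,"dy": -135,"dz": 0,"twist": 0,"fingers": 0.7},
  {"dx": 60,"dy": -180,"dz": 0,"twist": 0,"fingers": 0.7},
  {"dx": 70,"dy": -225,"dz": 0,"twist": 0,"fingers": 0.7},
])

```text
clock: 1.6
ee_pos: [0.4671, -0.0495, 0.2267]
ee_rot: [0.0, -0.153, 0.988, -0.0]
contact_force: [0.8, 0.6, -0.2]
finger_gap: 0.0642
grip_force: 0.0
```

drive_tool([
  {"dx": 3,"dy": -45,"dz": 0,"twist": 0,"fingers": 0.7},
  {"dx": 6,"dy": -90,"dz": 0,"twist": 0,"fingers": 0.7},
  {"dx": 8,"dy": -121,"dz": -20,"twist": 0,"fingers": 0.7},
  {"dx": 8,"dy": -121,"dz": -65,"twist": 0,"fingers": 0.7},
  {"dx": 8,"dy": -121,"dz": -110,"twist": 0,"fingers": 0.7},
])

```text
clock: 2.1
ee_pos: [0.475, -0.1702, 0.116]
ee_rot: [0.001, -0.151, 0.988, -0.001]
contact_force: [0.2, 0.5, -0.8]
finger_gap: 0.0642
grip_force: 0.0
```

```bash
python3 - <<'E'
from h import *
s=telemetry.state();print(s['ee_pos'],s['joint_positions'].round(2))
a=shot('top','t2.png');b=shot('side','s2.png')
e=s['ee_pos'];print(proj('top',[e]),proj('side',[e]))
cr=lambda im,u,v,r:cv2.resize(im[v-r:v+r,u-r:u+r,::-1],(400,400),interpolation=cv2.INTER_CUBIC)
cv2.imwrite('pics/c2.png',np.hstack([cr(a,336,250,50),cr(b,320,200,50)]))
E
```

```text
[ 0.47501661 -0.17015219  0.11597884] [-0.05  0.38  0.38  2.02 -0.2   0.77  2.32]
[[339.95371151 247.90521242]] [[322.36943869 180.20777602]]
```

View pics/c2.png

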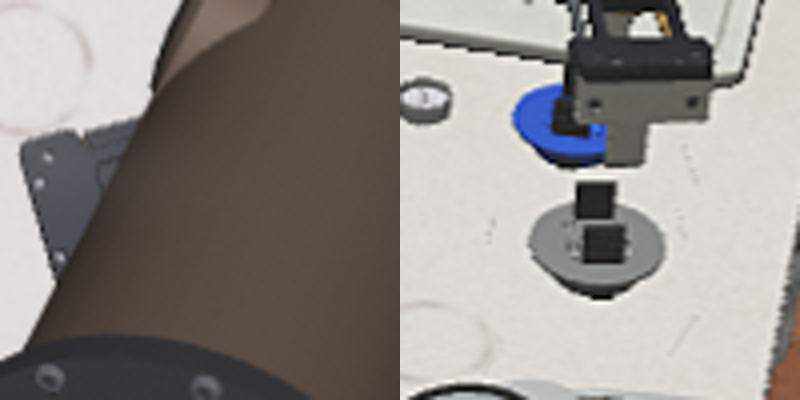

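```bash
python3 - <<'E'
from h import *
a=np.radians(107.6);u=np.array([np.cos(a),np.sin(a),0]);w=np.array([np.sin(a),-np.cos(a),0])
e=telemetry.state()['ee_pos']
out=e+.051*u; t=np.array([out+s*.0095*w for s in(-1,1)])
print('fingertip back edge px',proj('side',t))
c=np.array([.475,-.171,0])+.026*u
print('tab face corners',proj('side',[c+s*.013*w+[0,0,z] for z in(.052,.025) for s in(-1,1)]).round(1))
g=cv2.cvtColor(cv2.imread('pics/s2.png'),cv2.COLOR_BGR2GRAY)
for v in(207,210,213): print(v,g[v,310:334])
print(g[198:224,320]); 
for v in(184,187): print(v,g[v,315:342])
print(g[184:196,326])
E
```

```text
fingertip back edge px [[330.62733606 194.78719261]
 [322.49904214 194.90675313]]
tab face corners [[327.2 207.7]
 [316.6 207.8]
 [326.3 216.3]
 [315.9 216.5]]
207 [137 142 150 137 143 121  47  46  47  45  47  46  45  45  43  37  89 144
 139 138 137 138 135 131]
210 [141 127 119 131 122 121  33  43  44  43  44  43  43  42  41  42  63 114
 141 138 136 137 138 137]
213 [138 137 144 171 161  89  38  45  47  45  46  45  45  46  41  60 135 172
 137 137 138 136 138 138]
[ 40  41  41  42  42  36  43 150  80  47  48  41  44  43  41  46  39  27
 140 143 140 140 148  77  48  41]
184 [ 64  49  73  99  91  94  93  85  91  94  95  93  95  94  94  84 137 210
 226 220 218 219 218 217 215 214 215]
187 [101 100 102 102 103  95  95  98  94  95  95  95  94  93  93  81 161 228
 222 218 217 217 217 216 216 208 207]
[ 93  94  94  95  94  94  79  66 221 226 218 218]
```

The gripper agrees with the tabs in the side view: the finger edge is at u≈330.7 as predicted, and the tab is within 1 mm laterally. I'll lower now.

drive_tool([
  {"dx": 0,"dy": -1,"dz": -35,"twist": 0,"fingers": 0.7},
  {"dx": 0,"dy": -1,"dz": -65,"twist": 0,"fingers": 0.7},
  {"dx": 0,"dy": -1,"dz": -83,"twist": 0,"fingers": 0.7},
  {"dx": 0,"dy": -1,"dz": -87,"twist": 0,"fingers": 0.7},
  {"dx": 0,"dy": -1,"dz": -88,"twist": 0,"fingers": 0.7},
])

```text
clock: 2.7
ee_pos: [0.4754, -0.1696, 0.0299]
ee_rot: [0.0, -0.153, 0.988, -0.0]
contact_force: [0.9, -0.2, -0.2]
finger_gap: 0.0643
grip_force: 0.0
```

drive_tool([
  {"dx": 0,"dy": 0,"dz": -1,"twist": 0,"fingers": 0.7},
  {"dx": 0,"dy": 0,"dz": -2,"twist": 0,"fingers": 0.7},
  {"dx": 0,"dy": 0,"dz": -3,"twist": 0,"fingers": 0.7},
  {"dx": 0,"dy": 0,"dz": -3,"twist": 0,"fingers": 0.7},
  {"dx": 0,"dy": 0,"dz": -3,"twist": 0,"fingers": 0.7},
])

```text
clock: 3.2
ee_pos: [0.4747, -0.1696, 0.0259]
ee_rot: [0.0, -0.152, 0.988, -0.0]
contact_force: [-0.2, 0.3, 0.0]
finger_gap: 0.0643
grip_force: 0.0
```

drive_tool([
  {"dx": 0,"dy": 0,"dz": -1,"twist": 0,"fingers": 0.6},
  {"dx": 0,"dy": 0,"dz": -1,"twist": 0,"fingers": 0.5},
  {"dx": 0,"dy": 0,"dz": -1,"twist": 0,"fingers": 0.4},
  {"dx": 0,"dy": 0,"dz": -1,"twist": 0,"fingers": 0.4},
  {"dx": 0,"dy": 0,"dz": -1,"twist": 0,"fingers": 0.4},
], squeeze=18)

```text
clock: 3.7
ee_pos: [0.4746, -0.1696, 0.0249]
ee_rot: [0.0, -0.152, 0.988, 0.0]
contact_force: [-1.2, 0.6, 3.3]
finger_gap: 0.0409
grip_force: 18.0
```

drive_tool([
  {"dx": 0,"dy": 0,"dz": 0,"twist": 0,"fingers": 0.35},
  {"dx": 0,"dy": 0,"dz": 0,"twist": 0,"fingers": 0.35},
  {"dx": 0,"dy": 0,"dz": 0,"twist": 0,"fingers": 0.35},
  {"dx": 0,"dy": 0,"dz": 0,"twist": 0,"fingers": 0.35},
  {"dx": 0,"dy": 0,"dz": 0,"twist": 0,"fingers": 0.35},
])

```text
clock: 4.2
ee_pos: [0.4746, -0.1696, 0.0249]
ee_rot: [0.0, -0.152, 0.988, 0.0]
contact_force: [-0.5, -0.1, 5.5]
finger_gap: 0.0408
grip_force: 18.0
```

drive_tool([
  {"dx": 0,"dy": 0,"dz": 15,"twist": 0,"fingers": 0.35},
  {"dx": 0,"dy": 0,"dz": 50,"twist": 0,"fingers": 0.35},
  {"dx": 0,"dy": 0,"dz": 90,"twist": 0,"fingers": 0.35},
  {"dx": 0,"dy": 0,"dz": 130,"twist": 0,"fingers": 0.35},
  {"dx": 0,"dy": 20,"dz": 160,"twist": 0,"fingers": 0.35},
])

```text
clock: 4.7
ee_pos: [0.4748, -0.152, 0.1871]
ee_rot: [0.001, -0.151, 0.989, -0.001]
contact_force: [0.4, 0.3, -0.6]
finger_gap: 0.0408
grip_force: 18.0
```

drive_tool([
  {"dx": 2,"dy": 40,"dz": 0,"twist": 5,"fingers": 0.35},
  {"dx": 4,"dy": 80,"dz": 0,"twist": 10,"fingers": 0.35},
  {"dx": 6,"dy": 120,"dz": 0,"twist": 15,"fingers": 0.35},
  {"dx": 8,"dy": 150,"dz": 0,"twist": 20,"fingers": 0.35},
  {"dx": 10,"dy": 170,"dz": 0,"twist": 25,"fingers": 0.35},
])

```text
clock: 5.2
ee_pos: [0.4842, 0.0232, 0.1845]
ee_rot: [-0.0, -0.366, 0.931, 0.0]
contact_force: [0.8, -0.1, -0.5]
finger_gap: 0.041
grip_force: 18.0
```

```bash
python3 - <<'E'
from h import *
s=telemetry.state();print(s['ee_pos'],s['ee_rot'].round(4),s['contact_force'].round(1),s['finger_gap'],s['joint_positions'].round(2))
a=shot('top','t3.png');b=shot('side','s3.png')
print(proj('side',[s['ee_pos']]),proj('top',[s['ee_pos']]))
cv2.imwrite('pics/c3.png',np.hstack([cv2.resize(x[170:310,150:350,::-1],(400,280)) if i==0 else cv2.resize(x[130:310,210:390,::-1],(400,400),interpolation=2)[:280] for i,x in enumerate((a,b))]))
E
```

```text
[0.48421784 0.02323899 0.18448272] [-1.000e-04 -3.657e-01  9.307e-01  4.000e-04] [ 0.8 -0.1 -0.5] 0.040954116999574665 [-0.36  0.25  0.25  1.98 -0.08  0.92  2.25]
[[302.52680438 203.26278142]] [[239.34611191 234.76417896]]
```

View pics/c3.png

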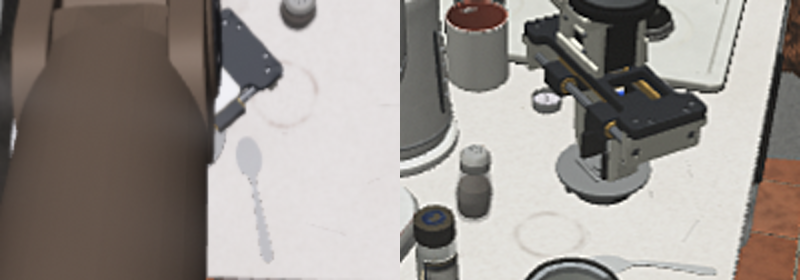

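The cap hangs level in the fingers at side crop (603,165), and the arm hides it in the top view. I'll compare its centre as the side camera sees it with the TCP.

```bash
python3 - <<'E'
from h import *
g=cv2.cvtColor(cv2.imread('pics/s3.png'),cv2.COLOR_BGR2GRAY); e=telemetry.state()['ee_pos']
f=e[2]-.001
m=(g<170).astype(np.uint8)
# flange outer edge: for columns, lowest dark; take left/right edges per row
th=np.radians(np.arange(0,360,5)); pr=proj('side',np.c_[e[0]+.0435*np.cos(th),e[1]+.0435*np.sin(th),0*th+f-.002])
print('pred u',pr[:,0].min(),pr[:,0].max(),'v',pr[:,1].min(),pr[:,1].max())
L=[];
for v in range(198,212):
    r=m[v]; 
    u=300
    l=u
    while r[l]:l-=1
    h=u
    while r[h]:h+=1
    sub=lambda a,b:a+(170-float(g[v,a]))/(float(g[v,b])-float(g[v,a]))*(b-a)
    L.append((v,round(sub(l+1,l),1),round(sub(h-1,h),1)))
print(L)
P=np.array([(x[1],x[0]) for x in L]+[(x[2],x[0]) for x in L])
print(circ(ray('side',P,f-.002)).round(4), e)
E
```

```text
pred u 280.6983890398641 323.7406987117907 v 192.09178248525805 218.07359584556224
[(198, 282.5, 333.7), (199, 281.8, 330.7), (200, 281.2, 327.7), (201, 280.5, 324.5), (202, 280.4, 321.9), (203, 279.7, 321.7), (204, 279.5, 321.7), (205, 279.5, 322.3), (206, 279.5, 322.7), (207, 279.8, 322.4), (208, 280.3, 322.0), (209, 280.4, 322.1), (210, 281.2, 321.5), (211, 281.3, 321.2)]
[0.4865 0.025  0.0437] [0.48456509 0.0238816  0.18440367]
```

drive_tool([
  {"dx": 1,"dy": 35,"dz": 0,"twist": 0,"fingers": 0.35},
  {"dx": 3,"dy": 70,"dz": 0,"twist": 0,"fingers": 0.35},
  {"dx": 4,"dy": 96,"dz": 0,"twist": 0,"fingers": 0.35},
  {"dx": 4,"dy": 96,"dz": -20,"twist": 0,"fingers": 0.35},
  {"dx": 4,"dy": 96,"dz": -30,"twist": 0,"fingers": 0.35},
])

```text
clock: 5.8
ee_pos: [0.488, 0.1162, 0.1534]
ee_rot: [-0.001, -0.363, 0.932, -0.0]
contact_force: [1.3, 0.1, -1.0]
finger_gap: 0.0409
grip_force: 18.0
```

drive_tool([
  {"dx": 0,"dy": 0,"dz": -6,"twist": 0,"fingers": 0.35},
  {"dx": 0,"dy": 0,"dz": -12,"twist": 0,"fingers": 0.35},
  {"dx": 0,"dy": 0,"dz": -16,"twist": 0,"fingers": 0.35},
  {"dx": 0,"dy": 0,"dz": -18,"twist": 0,"fingers": 0.35},
  {"dx": 0,"dy": 0,"dz": -20,"twist": 0,"fingers": 0.35},
])

```text
clock: 6.3
ee_pos: [0.4888, 0.1162, 0.1349]
ee_rot: [0.0, -0.363, 0.932, 0.0]
contact_force: [0.9, -0.4, -2.3]
finger_gap: 0.0406
grip_force: 18.0
```

drive_tool([
  {"dx": 0,"dy": 4,"dz": 0,"twist": 0,"fingers": 0.35},
  {"dx": -1,"dy": 4,"dz": 0,"twist": 0,"fingers": 0.35},
  {"dx": -1,"dy": 4,"dz": -2,"twist": 0,"fingers": 0.35},
  {"dx": -1,"dy": 4,"dz": -4,"twist": 0,"fingers": 0.35},
  {"dx": -1,"dy": 4,"dz": -5,"twist": 0,"fingers": 0.35},
])

```text
clock: 6.8
ee_pos: [0.4875, 0.1204, 0.1295]
ee_rot: [-0.0, -0.363, 0.932, 0.0]
contact_force: [0.4, -0.4, -1.2]
finger_gap: 0.0412
grip_force: 18.0
```

drive_tool([
  {"dx": 0,"dy": 0,"dz": -1,"twist": 0,"fingers": 0.35},
  {"dx": 0,"dy": 0,"dz": -2,"twist": 0,"fingers": 0.35},
  {"dx": 0,"dy": 0,"dz": -3,"twist": 0,"fingers": 0.35},
  {"dx": 0,"dy": 0,"dz": -3,"twist": 0,"fingers": 0.35},
  {"dx": 0,"dy": 0,"dz": -3,"twist": 0,"fingers": 0.35},
])

```text
clock: 7.3
ee_pos: [0.4876, 0.1204, 0.1268]
ee_rot: [0.0, -0.363, 0.932, 0.0]
contact_force: [0.4, -0.7, -0.6]
finger_gap: 0.041
grip_force: 18.0
```

drive_tool([
  {"dx": 0,"dy": 0,"dz": -1,"twist": 0,"fingers": 0.35},
  {"dx": 0,"dy": 0,"dz": -2,"twist": 0,"fingers": 0.35},
  {"dx": 0,"dy": 0,"dz": -2,"twist": 0,"fingers": 0.35},
  {"dx": 0,"dy": 0,"dz": -2,"twist": 0,"fingers": 0.35},
  {"dx": 0,"dy": 0,"dz": -2,"twist": 0,"fingers": 0.35},
])

```text
clock: 7.8
ee_pos: [0.4878, 0.1203, 0.1248]
ee_rot: [0.0, -0.363, 0.932, -0.0]
contact_force: [1.7, -1.3, -1.5]
finger_gap: 0.0409
grip_force: 18.0
```

drive_tool([
  {"dx": 0,"dy": 0,"dz": -1,"twist": 0,"fingers": 0.35},
  {"dx": 0,"dy": 0,"dz": -2,"twist": 0,"fingers": 0.35},
  {"dx": 0,"dy": 0,"dz": -3,"twist": 0,"fingers": 0.35},
  {"dx": 0,"dy": 0,"dz": -3,"twist": 0,"fingers": 0.35},
  {"dx": 0,"dy": 0,"dz": -3,"twist": 0,"fingers": 0.35},
])

```text
clock: 8.3
ee_pos: [0.4878, 0.1203, 0.1217]
ee_rot: [0.0, -0.363, 0.932, -0.0]
contact_force: [1.4, -1.2, -1.4]
finger_gap: 0.041
grip_force: 18.0
```

The TCP is at 0.1217, so the cap's origin is about 5 mm below the key-landing height with no push back. The keys are in the notches.

drive_tool([
  {"dx": 0,"dy": 0,"dz": -1,"twist": 0,"fingers": 0.35},
  {"dx": 0,"dy": 0,"dz": -2,"twist": 0,"fingers": 0.35},
  {"dx": 0,"dy": 0,"dz": -3,"twist": 0,"fingers": 0.35},
  {"dx": 0,"dy": 0,"dz": -4,"twist": 0,"fingers": 0.35},
  {"dx": 0,"dy": 0,"dz": -4,"twist": 0,"fingers": 0.35},
])

```text
clock: 8.8
ee_pos: [0.4878, 0.1203, 0.1178]
ee_rot: [0.0, -0.363, 0.932, -0.0]
contact_force: [1.8, -3.0, 1.6]
finger_gap: 0.0408
grip_force: 18.0
```

drive_tool([
  {"dx": 0,"dy": 0,"dz": -1,"twist": 0,"fingers": 0.35},
  {"dx": 0,"dy": 0,"dz": -1.5,"twist": 0,"fingers": 0.35},
  {"dx": 0,"dy": 0,"dz": -2,"twist": 0,"fingers": 0.35},
  {"dx": 0,"dy": 0,"dz": -2,"twist": 0,"fingers": 0.35},
  {"dx": 0,"dy": 0,"dz": -2,"twist": 0,"fingers": 0.35},
])

```text
clock: 9.3
ee_pos: [0.4878, 0.1203, 0.116]
ee_rot: [0.0, -0.363, 0.932, 0.0]
contact_force: [1.0, -2.9, 5.0]
finger_gap: 0.0411
grip_force: 18.0
```

drive_tool([
  {"dx": 0,"dy": 0,"dz": -0.5,"twist": 0,"fingers": 0.35},
  {"dx": 0,"dy": 0,"dz": -1,"twist": 0,"fingers": 0.35},
  {"dx": 0,"dy": 0,"dz": -1,"twist": 0,"fingers": 0.35},
  {"dx": 0,"dy": 0,"dz": -1,"twist": 0,"fingers": 0.35},
  {"dx": 0,"dy": 0,"dz": -1,"twist": 0,"fingers": 0.35},
])

```text
clock: 9.8
ee_pos: [0.4878, 0.1204, 0.1152]
ee_rot: [0.0, -0.363, 0.932, 0.0]
contact_force: [0.1, -3.2, 7.5]
finger_gap: 0.041
grip_force: 18.0
```

drive_tool([
  {"dx": 0,"dy": 0,"dz": -0.5,"twist": 0,"fingers": 0.35},
  {"dx": 0,"dy": 0,"dz": -0.5,"twist": 0,"fingers": 0.35},
  {"dx": 0,"dy": 0,"dz": -0.5,"twist": 0,"fingers": 0.35},
  {"dx": 0,"dy": 0,"dz": -0.5,"twist": 0,"fingers": 0.35},
  {"dx": 0,"dy": 0,"dz": -0.5,"twist": 0,"fingers": 0.35},
])

```text
clock: 10.3
ee_pos: [0.4878, 0.1204, 0.1148]
ee_rot: [0.0, -0.363, 0.932, 0.0]
contact_force: [-0.3, -3.6, 9.0]
finger_gap: 0.041
grip_force: 18.0
```

drive_tool([
  {"dx": 0,"dy": 0,"dz": -0.5,"twist": 0,"fingers": 0.35},
  {"dx": 0,"dy": 0,"dz": -1,"twist": 0,"fingers": 0.35},
  {"dx": 0,"dy": 0,"dz": -1,"twist": 0,"fingers": 0.35},
  {"dx": 0,"dy": 0,"dz": -1,"twist": 0,"fingers": 0.35},
  {"dx": 0,"dy": 0,"dz": -1,"twist": 0,"fingers": 0.35},
])

```text
clock: 10.8
ee_pos: [0.4879, 0.1204, 0.1146]
ee_rot: [0.001, -0.363, 0.932, 0.0]
contact_force: [-3.6, -4.2, 19.9]
finger_gap: 0.0414
grip_force: 18.0
```

The cap is on the steel at 20 N and still pinched. I'll release the tabs with the fingertips held down on the flange.

drive_tool([
  {"dx": 0,"dy": 0,"dz": 0,"twist": 0,"fingers": 0.5},
  {"dx": 0,"dy": 0,"dz": 0,"twist": 0,"fingers": 0.54},
  {"dx": 0,"dy": 0,"dz": 0,"twist": 0,"fingers": 0.58},
  {"dx": 0,"dy": 0,"dz": 0,"twist": 0,"fingers": 0.62},
  {"dx": 0,"dy": 0,"dz": 0,"twist": 0,"fingers": 0.62},
])

```text
clock: 11.3
ee_pos: [0.4878, 0.1213, 0.1142]
ee_rot: [0.001, -0.363, 0.932, 0.001]
contact_force: [-3.3, -0.1, 14.9]
finger_gap: 0.0567
grip_force: 7.6
```

The fingertips kept 15 N on the flange while the tabs were let go. Now I'll lift off slowly and check.

drive_tool([
  {"dx": 0,"dy": 0,"dz": 1,"twist": 0,"fingers": 0.65},
  {"dx": 0,"dy": 0,"dz": 2,"twist": 0,"fingers": 0.65},
  {"dx": 0,"dy": 0,"dz": 4,"twist": 0,"fingers": 0.65},
  {"dx": 0,"dy": 0,"dz": 8,"twist": 0,"fingers": 0.65},
  {"dx": 0,"dy": 0,"dz": 12,"twist": 0,"fingers": 0.65},
])

```text
clock: 11.8
ee_pos: [0.4872, 0.1204, 0.1253]
ee_rot: [-0.0, -0.363, 0.932, 0.0]
contact_force: [0.0, -0.5, 0.2]
finger_gap: 0.0598
grip_force: 0.0
```

drive_tool([
  {"dx": 0,"dy": 0,"dz": 20,"twist": 0,"fingers": 0.65},
  {"dx": 0,"dy": 0,"dz": 50,"twist": 0,"fingers": 0.65},
  {"dx": -20,"dy": 0,"dz": 95,"twist": 0,"fingers": 0.65},
  {"dx": -20,"dy": -40,"dz": 110,"twist": 0,"fingers": 0.65},
  {"dx": -20,"dy": -85,"dz": 110,"twist": 0,"fingers": 0.65},
])

```text
clock: 12.3
ee_pos: [0.4688, 0.0363, 0.2382]
ee_rot: [0.003, -0.365, 0.931, 0.0]
contact_force: [0.8, -0.3, -0.9]
finger_gap: 0.0601
grip_force: 0.0
```

drive_tool([
  {"dx": 0,"dy": -45,"dz": 0,"twist": 0,"fingers": 0.65},
  {"dx": 0,"dy": -90,"dz": 0,"twist": 0,"fingers": 0.65},
  {"dx": 0,"dy": -135,"dz": 0,"twist": 0,"fingers": 0.65},
  {"dx": 0,"dy": -180,"dz": 0,"twist": 0,"fingers": 0.65},
  {"dx": 0,"dy": -220,"dz": 0,"twist": 0,"fingers": 0.65},
])

```text
clock: 12.8
ee_pos: [0.4671, -0.1868, 0.2356]
ee_rot: [0.0, -0.362, 0.932, -0.0]
contact_force: [1.1, -0.7, 0.1]
finger_gap: 0.0596
grip_force: 0.0
```

```bash
python3 - <<'E'
from h import *
a=shot('top','t4.png');b=shot('side','s4.png')
cr=lambda im,u,v,r:cv2.resize(im[v-r:v+r,u-r:u+r,::-1],(400,400),interpolation=cv2.INTER_CUBIC)
cv2.imwrite('pics/c4.png',np.hstack([cr(a,200,240,35),cr(b,288,262,40)]))
for n,bx in(('top',(175,215,225,265)),('side',(265,225,312,275))):
    g=cv2.cvtColor((a if n=='top' else b),cv2.COLOR_RGB2GRAY)
    k,l,st,ce=cv2.connectedComponentsWithStats((g[bx[1]:bx[3],bx[0]:bx[2]]<70).astype(np.uint8))
    print(n,[(st[i,:].tolist(),(ce[i]+bx[:2]).round(1).tolist(),ray(n,[ce[i]+bx[:2]],.135)[0].round(4).tolist()) for i in range(1,k) if st[i,4]>12])
E
```

```text
top [([3, 24, 11, 11, 45], [182.8, 244.1], [0.4701, 0.1368, 0.135])]
side [([11, 16, 12, 14, 130], [281.6, 247.5], [0.5043, 0.1101, 0.135]), ([22, 30, 13, 15, 143], [293.2, 261.9], [0.4731, 0.1433, 0.135]), ([0, 42, 12, 8, 16], [270.5, 270.7], [0.5082, 0.1777, 0.135])]
```

View pics/c4.png

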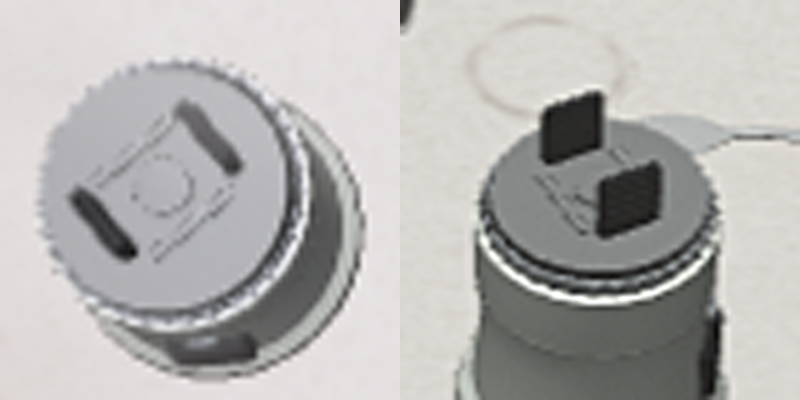

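The pictures show the cap down and level on the rim. The tabs are about 45.6 mm apart centre to centre, as on the worktop; pinched they would be about 36 mm. They can only spring out under the ring, so the cap is locked.

```bash
python3 -c "
from h import *
print(job_done())"
```

```text
the job is handed in; nothing more can be done
None
```

I closed the grinder and handed the job in after about 13 s of robot time: the cap looks level and down, its tabs are out (measured in the last pictures), and the arm is clear; the official verdict was not shown.

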